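# Pack the herb-vinegar gift chest and tag it

### The arm

A 7-joint arm with a two-finger parallel gripper is mounted at the origin on the work surface. World frame = base frame: x ahead of the robot, y to its left, z up, the work surface at z = 0. Lengths are in mm, angles in rad, forces in N, time in s.
With the tool pointing down it reaches from about 400 to 900 mm from the base axis. Payload 5.6 kg.
Tool frame: the origin (TCP) lies midway between the tips of the shut fingers; the grasp point (between the pads) lies 19 mm behind it; z points along the fingers, y is the line along which they close (so a half turn about z gives the same grasp; the last joint's range is limited). The gripper opens to 92 mm and grips with 3 to 60 N. Pads are 20 mm wide; open, the fingers measure 128 mm over their backs; the gripper's body (75 mm by 189 mm) begins 69 mm behind the grasp point.
Start: joints at [1.086, 0.468, -0.012, 1.603, 0.006, 1.071, -0.056], TCP at [277.88, -587.615, 214.592] pointing down, gripper open.
Joint ranges: [-2.53, 2.53], [-0.31, 2.02], [-1.57, 1.55], [0.28, 2.44], [-1.29, 4.43], [0.15, 1.84], [-2.92, 2.92]. Speed limits (rad/s): [2.57, 2.57, 3.14, 3.14, 3.14, 3.14, 3.14].

### API

Orientations are given as a rotation vector (axis times angle).
In Python, from cell import robot, grip, kin, viewer gives the robot as it stands. Calls block until the motion is done:
- robot.movep(position, orientation): joint-space move of the TCP to a pose.
- robot.servo_line(position, feed=150, rotation=None): straight line of the TCP; rotation=None keeps the orientation; feed is the mean speed in mm/s.
- robot.goto_joints(angles): joint-space move.
- grip(opening, newtons=None): opening from 0.0 (shut) to 1.0 (fully open); newtons is the grip in N (None keeps the last); returns when the fingers have stopped.
- robot.hold(seconds).
- kin.ik(position, orientation): joint angles nearest the present ones, or None.
- robot.observe(): the state.
- viewer.read_camera(name): name is "scene" or "top"; returns the picture (384x512x3 uint8, red, green, blue); there is no depth.
- viewer.camera_info(name): a dict with "camera_matrix" (3x3 intrinsics, pixels), "k1" (the pictures are not rectified: a ray, as slopes to the right and down, at radius r is drawn at 1 + k1 r^2 times it, then the intrinsics apply), "R" (3x3) and "t" (3): a world point X has camera coordinates R X + t. Camera axes: x right, y down, z forward; pixel columns grow to the right and rows downward; lengths in mm; the calibration is good to about 2 mm. A picture is of the moment at which its call begins. camera_info takes no time and is no camera call.
A pose or a line that the arm cannot do raises robot.IKError and nothing moves.
- robot.job_done(): hands the job in; it is judged then, once.
Trained networks look in the newest picture that a camera, given by its name, has taken for a name from the list of things; names that differ only in an ending like _2 or _b are one class to them, and where a whole thing is asked for, a point or a joint stands for the part that bears it (a point fixed in the world has none). Each returns a list of dicts, best first, with "confidence" (0 to 1); they miss things now and then, are a little off and sometimes report something else, mostly with a low value. They report only what shows in the picture. A call takes as long as a camera call. They do not tell look-alikes from the thing itself.
- viewer.silhouettes(name, camera): "mask" (384x512 bool, what is visible of it).
- viewer.pinpoint(name, camera): "at" ([x, y, z] in mm, in the coordinates of the camera as it stood for that picture, good to about 4 mm: a listed point, or the origin of a listed thing).
The state is a dict: "t": time; "joints": joint angles; "joint_velocities": joint speeds; "joint_torque": joint torques, N m; "tcp_pos": TCP position; "tcp_rot": TCP orientation; "contact_force": force on the tool from outside, world axes, zero at the start; "wrist_torque": the same for the moment, N m; "grip_width": opening from 0.0 (shut) to 1.0 (fully open); "grip_force": force on a finger pad.
Only numpy, scipy, OpenCV 4.12 (cv2) and the standard library are available. Lean on these libraries where they do the work, as an engineer would, in place of code of your own. Each camera call takes 0.05 s, during which the arm holds its last target. There are 200 camera calls.

### The job

Pack the gift chest: stand the small swing-top bottle and the squat cork-stoppered flask upright in its two compartments, one in each (either way round), setting the glass down gently. Then lower the hinged lid fully closed without slamming it, and after that hang the wooden tag by its hole on the peg at the end of the chest and let go. Do not tip the glass over or disturb the other things on the table.

Things in the scene. Friction and masses are not known exactly. Their poses are not given: they have to be found in the camera images.
- chest: pale wooden chest, fixed, 150 deep (x) x 240 wide (y) x 145 high, walls and floor 8 thick; origin under its centre, x from front (robot side) to hinge side, y left. A low divider at y = 0 (6 thick, top at 58) makes two compartments 134 (x) x 109 (y), open above. A round peg, 10 thick, sticks out of its right (-y) end from (0,-120,118), rising slightly to its free tip (0,-185,132)
- chest_left (a point): centre of the left compartment's floor (8 above the table), (0, 57.5, 8) in the chest frame
- chest_right (a point): centre of the right compartment's floor, (0, -57.5, 8) in the chest frame
- chest_peg_tip (a point): centre of the free end of the peg, at (0, -185, 132) in the chest frame; same axes as the chest
- chest_hinge (a point): middle of the lid's hinge line, at (75, 0, 145) in the chest frame, on the far top edge; the hinge runs along the chest's y
- lid (a joint): angle of the chest's lid in rad: 0 closed, about 1.57 standing upright, at most 2.0 leaning back away from the robot. The hinge is stiff: the lid stays where it is left and needs about 4 N at its free edge
- lid_edge (a point): middle of the lid's free edge, on its outer face. Lid: pale board 150 (hinge to edge) x 240 x 12 thick, with a finger lip 80 wide, 12 thick, sticking out another 19 beyond this edge; x points from edge to hinge, z out of the outer face (up when closed). Closed, the outer face is 157 above the table
- bottle: small clear swing-top bottle with green herbs, 130 high: body 54 in diameter up to 66, shoulder to 88, then straight neck and white stopper 26 in diameter from 88 to 130; origin at the centre of its underside, z up; 0.2 to 0.35 kg
- flask: squat clear flask with yellow herbs, 115 high: body 66 in diameter at its widest, shoulder from 45 to 70, then straight neck and cork 32 in diameter from 70 to 115; origin at the centre of its underside, z up; about 0.24 kg
- tag: flat plywood tag standing upright in a slotted wooden stand; 66 wide (x) x 10 thick (y) x 135 tall (z); origin at the centre of its lower edge, which is 10 above the table at first, z up. A through hole 24 in diameter along y, centred 90 above the origin (45 below the top edge); 80 g
- tag_hole (a point): centre of the tag's hole, (0, 0, 90) in the tag frame, same axes
- tag_top (a point): middle of the tag's top edge, (0, 0, 135) in the tag frame
- stand: fixed wooden stand of the tag, base 110 (x) x 80 (y), 40 high, with a slot 30 deep and 13 wide along x; origin at the centre of its underside
- jar: bystander: squat amber glass jar with a steel cap, 68 in diameter, 75 high; origin at the centre of its underside
- tall_a: bystander: tall clear swing-top bottle, 65 in diameter, 228 high, at the far left; origin at the centre of its underside
- tall_b: bystander: the same tall bottle at the far right; origin at the centre of its underside
- funnel: bystander: steel funnel standing mouth down, 90 in diameter, 95 high, beyond the chest; origin at the centre of its underside
- scissors: bystander: scissors lying flat, 175 long, 8 high, on the near side of the chest; origin near the pivot
- bowl: bystander: white bowl, 110 in diameter, 40 high, beyond the chest on the right; origin at the centre of its underside
- brush: bystander: flat wooden-handled brush lying on the table at the near right, 190 long; origin at its middle
There are look-alikes about, which are no part of the job. What is shaped like the bottle but blue is not meant. There is more than one size of the tag; the one meant has the size given above.

How it is judged:
By the outcome, as a careful person would: the job done as asked, in the order asked, and still so for the second after the job is handed in, with the robot touching nothing.
It also fails if it takes over 72 s, if anything falls off the work surface, if the arm or the gripper's body presses on something with over 40 N, if the wrist force passes 120 N, or if a joint passes its speed limit or range.

## Working session

There is one attempt and no reset: what is moved stays moved. The work goes in short steps, each a Python script; the robot and the scene stay as the last script left them, time stands still between calls to the robot, and variables do not carry over. Pictures are saved under pics/ and viewed, at most 10 in all, crops included, and the job is handed in when it is done.

```bash
ls; mkdir -p pics
cat > h.py <<'E'
import numpy as np, cv2
from cell import robot, grip, kin, viewer
from scipy.spatial.transform import Rotation as Ro
def snap(c,fn=None):
    im=viewer.read_camera(c)
    if fn: cv2.imwrite('pics/'+fn,cv2.cvtColor(im,cv2.COLOR_RGB2BGR))
    return im
def w(at,c):
    i=viewer.camera_info(c); return np.array(i['R']).T@(np.array(at)-np.array(i['t']))
def proj(X,c):
    i=viewer.camera_info(c); p=np.array(i['R'])@np.array(X)+np.array(i['t']); s=p[:2]/p[2]
    s=s*(1+i['k1']*(s@s)); K=np.array(i['camera_matrix']); return (K@[*s,1])[:2]
def pix(u,v,z,c):
    i=viewer.camera_info(c);K=np.array(i['camera_matrix']);d=np.linalg.solve(K,[u,v,1])[:2];s=d.copy()
    for _ in range(20): s=d/(1+i['k1']*(s@s))
    R=np.array(i['R']);r=R.T@[*s,1];o=-R.T@np.array(i['t']);return o+r*(z-o[2])/r[2]
def pin(n,c):
    return [(np.round(w(d['at'],c),1),round(d['confidence'],2),np.round(proj(w(d['at'],c),c))) for d in viewer.pinpoint(n,c)]
E
python3 - <<'E'
from h import *
for c in('scene','top'):
    snap(c,c+'0.png')
    i=viewer.camera_info(c);print(c,(-np.array(i['R']).T@i['t']).round())
    for n in['chest','chest_left','chest_right','chest_peg_tip','chest_hinge','lid_edge','bottle','flask','tag','tag_hole','tag_top','stand','jar','tall_a','funnel','scissors','bowl','brush']:
        print(n,[(list(map(float,a)),b,list(map(float,p))) for a,b,p in pin(n,c)])
s=robot.observe();print(s['t'],s['tcp_pos'],s['tcp_rot'],s['grip_width'])
E
```

```text
pics
scene [1314. -312.  984.]
chest [([547.4, 97.2, 3.5], 0.82, [273.0, 202.0]), ([598.2, -278.8, -1.0], 0.62, [174.0, 250.0]), ([672.5, 77.9, 287.7], 0.25, [289.0, 167.0])]
chest_left []
chest_right []
chest_peg_tip [([595.3, -278.2, 99.5], 0.67, [169.0, 231.0]), ([508.8, -79.7, 131.7], 0.63, [220.0, 185.0])]
chest_hinge [([621.9, 84.3, 143.4], 0.94, [281.0, 190.0])]
lid_edge [([670.8, 75.9, 287.6], 0.75, [288.0, 167.0]), ([548.4, 97.3, 3.4], 0.61, [273.0, 202.0])]
bottle [([429.3, 402.0, -2.4], 0.76, [328.0, 159.0]), ([439.8, 500.5, -2.0], 0.55, [350.0, 154.0])]
flask [([582.5, 410.0, 2.5], 0.73, [352.0, 182.0]), ([595.0, -278.8, 97.5], 0.33, [168.0, 231.0])]
tag [([604.5, -384.6, -0.6], 0.6, [141.0, 264.0]), ([595.9, -280.5, 7.5], 0.48, [173.0, 248.0]), ([621.7, 83.9, 140.6], 0.45, [281.0, 190.0])]
tag_hole [([612.7, -390.7, 68.5], 0.92, [134.0, 254.0]), ([595.3, -280.4, 100.3], 0.44, [168.0, 231.0])]
tag_top [([606.7, -389.1, 106.2], 0.61, [131.0, 245.0]), ([595.9, -282.8, 143.1], 0.59, [164.0, 222.0])]
stand [([597.0, -280.0, 0.2], 0.73, [174.0, 250.0]), ([595.2, -278.2, 98.2],
[... 1407 characters left out ...]
], 0.74, [121.0, 234.0]), ([608.6, -390.6, 105.7], 0.53, [394.0, 180.0])]
stand [([597.1, -282.9, 5.4], 0.76, [348.0, 186.0])]
jar [([426.5, -291.1, -1.0], 0.58, [350.0, 242.0])]
tall_a [([729.3, 260.8, 0.9], 0.97, [172.0, 140.0]), ([731.2, -314.7, -0.4], 0.58, [357.0, 144.0])]
funnel [([796.7, 9.6, 1.5], 0.86, [254.0, 120.0]), ([502.9, -82.6, 138.8], 0.29, [286.0, 215.0])]
scissors [([324.2, 219.4, 1.0], 0.57, [181.0, 273.0])]
bowl [([772.3, -133.3, 4.0], 0.82, [300.0, 129.0]), ([731.5, -315.0, -1.9], 0.74, [357.0, 144.0])]
brush [([395.9, -423.9, 4.1], 0.75, [394.0, 253.0])]
1.9 [ 277.8916734  -587.63071815  214.6096712 ] [ 3.06520077e+00  6.88203207e-01 -3.89760164e-05] 1.0012000327319495
```

Run:
```python
import cv2,numpy as np
a=cv2.imread('pics/scene0.png');b=cv2.imread('pics/top0.png')
cv2.imwrite('pics/v1.png',cv2.resize(a,(800,600),interpolation=cv2.INTER_CUBIC))
cv2.imwrite('pics/v2.png',cv2.resize(b,(800,600),interpolation=cv2.INTER_CUBIC))
l=cv2.resize(a[120:210,310:400],(400,400),interpolation=cv2.INTER_CUBIC)
r=cv2.resize(a[200:290,110:200],(400,400),interpolation=cv2.INTER_CUBIC)
cv2.imwrite('pics/v3.png',np.hstack([l,r]))
```

```text
(no output)
```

View pics/v1.png

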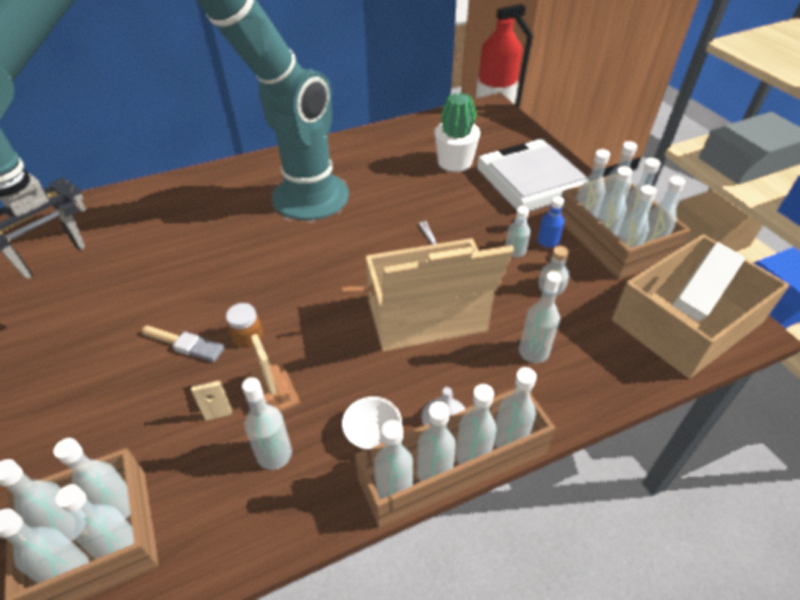

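View pics/v2.png

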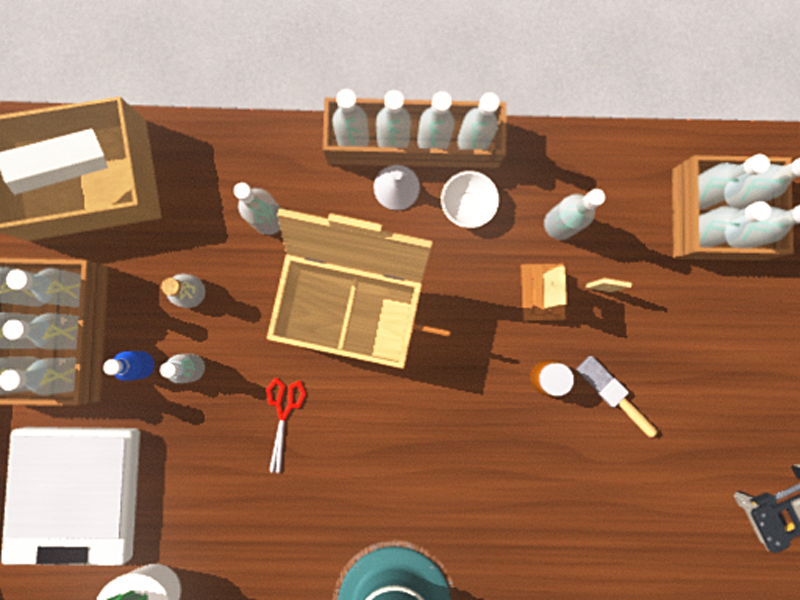

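View pics/v3.png

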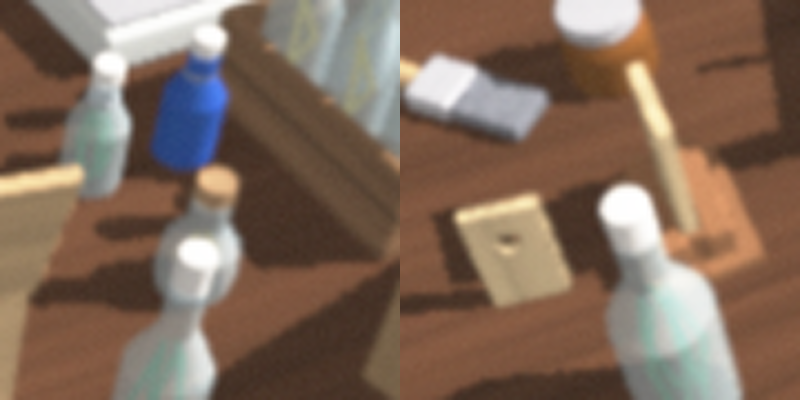

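The bottle is the clear one at scene (328,159) / top (121,235). The similarly shaped one at scene (350,154) is blue, so it is not meant. The tag is the tall one in the stand at scene (168,231). The free-standing one at scene (134,254) is only about 105 mm high, which is too small. The crop confirms both choices. The lid leans back at about 1.9 rad. Next I fit the poses.

```bash
cat > fit.py <<'E'
from h import *
from scipy.optimize import least_squares, minimize
import json
obs={'top':{},'scene':{}}
def adj(p,c,z): u=proj(p,c); return pix(*u,z,c)[:2]
loc={'chest':(0,0,0),'chest_left':(0,57.5,8),'chest_right':(0,-57.5,8),'chest_peg_tip':(0,-185,132),'chest_hinge':(75,0,145)}
O=[('chest','top',(541.2,99.1,-.9)),('chest_left','top',(553.2,151.7,9.5)),('chest_right','top',(533.9,38.3,10.5)),('chest_peg_tip','top',(501.9,-82.4,135.5)),('chest_hinge','top',(620,84.7,145.7)),('chest','scene',(547.4,97.2,3.5)),('chest_peg_tip','scene',(508.8,-79.7,131.7)),('chest_hinge','scene',(621.9,84.3,143.4))]
P=[(np.array(loc[n]),adj(p,c,loc[n][2])) for n,c,p in O]
def f(q):
    c,s=np.cos(q[2]),np.sin(q[2]);M=np.array([[c,-s],[s,c]])
    return np.concatenate([M@l[:2]+q[:2]-p for l,p in P])
r=least_squares(f,[543,98,-.18],loss='soft_l1',f_scale=3);print('chest',r.x,r.fun.reshape(-1,2).round(1).tolist())
for n,ps in {'bottle':[('scene',(429.3,402,-2.4)),('top',(434.5,401.4,4.3))],'flask':[('scene',(582.5,410,2.5)),('top',(583,410.4,-1.8))]}.items():
    print(n,[adj(p,c,0).round(1).tolist() for c,p in ps])
# tag: fit box to masks
M={}
for c in('top','scene'):
    snap(c)
    for d in viewer.silhouettes('tag',c):
        ys,xs=np.nonzero(d['mask']);print(c,d['confidence'],xs.mean(),ys.mean(),xs.size)
        t=proj((597,-280,90),c)
        if np.hypot(xs.mean()-t[0],ys.mean()-t[1])<8 and c not in M: M[c]=d['mask']
print(list(M))
def hull(q,c):
    cs,s=np.cos(q[2]),np.sin(q[2])
    v=[proj((q[0]+cs*a-s*b,q[1]+s*a+cs*b,z),c) for a in(-33,33) for b in(-5,5) for z in(40,145)]
    m=np.zeros((384*4,512*4),np.uint8);cv2.fillConvexPoly(m,cv2.convexHull(np.round((np.array(v,np.float32)+.5)*4*16).astype(np.int32)),1,shift=4)
    return cv2.resize(m.astype(np.float32),(512,384),interpolation=cv2.INTER_AREA)
def cost(q): return sum(np.abs(hull(q,c)-M[c]).sum() for c in M)
b=min((minimize(cost,[597,-280,y],method='Nelder-Mead',options=dict(initial_simplex=[[597,-280,y],[603,-280,y],[597,-274,y],[597,-280,y+.15]])) for y in(-.3,-.1,.1,.3)),key=lambda r:r.fun)
print('tag',b.x,b.fun,[M[c].sum() for c in M])
robot.observe()
E
python3 fit.py
```

```text
chest [ 5.44453080e+02  9.84126418e+01 -2.00551676e-01] [[3.3, -0.6], [2.6, 2.9], [-1.0, 3.7], [5.6, -0.2], [-2.1, -1.3], [-0.2, -0.2], [-1.5, -3.1], [-5.3, -0.1]]
bottle [[431.5, 400.3], [434.3, 402.7]]
flask [[580.6, 411.8], [582.9, 409.8]]
top 0.86 354.92899408284023 183.801775147929 338
top 0.65 390.5804195804196 182.28671328671328 143
top 0.25 222.27660675029097 183.7874046295099 7733
scene 0.89 135.3740458015267 256.0687022900763 393
scene 0.75 235.78979343863912 269.4629404617254 823
scene 0.7 167.63829787234042 227.79787234042553 94
['top', 'scene']Traceback (most recent call last):
  File "fit.py", line 30, in <module>
    b=min((minimize(cost,[597,-280,y],method='Nelder-Mead',options=dict(initial_simplex=[[597,-280,y],[603,-280,y],[597,-274,y],[597,-280,y+.15]])) for y in(-.3,-.1,.1,.3)),key=lambda r:r.fun)
  File "fit.py", line 30, in <genexpr>
    b=min((minimize(cost,[597,-280,y],method='Nelder-Mead',options=dict(initial_simplex=[[597,-280,y],[603,-280,y],[597,-274,y],[597,-280,y+.15]])) for y in(-.3,-.1,.1,.3)),key=lambda r:r.fun)
           ~~~~~~~~^^^^^^^^^^^^^^^^^^^^
[... 275 characters left out ...]
apper_args + args))
  File "fit.py", line 29, in cost
    def cost(q): return sum(np.abs(hull(q,c)-M[c]).sum() for c in M)
                        ~~~^^^^^^^^^^^^^^^^^^^^^^^^^^^^^^^^^^^^^^^^^
  File "fit.py", line 29, in <genexpr>
    def cost(q): return sum(np.abs(hull(q,c)-M[c]).sum() for c in M)
                                   ~~~~^^^^^
  File "fit.py", line 26, in hull
    v=[proj((q[0]+cs*a-s*b,q[1]+s*a+cs*b,z),c) for a in(-33,33) for b in(-5,5) for z in(40,145)]
       ~~~~^^^^^^^^^^^^^^^^^^^^^^^^^^^^^^^^^^^
  File "h.py", line 11, in proj
    i=viewer.camera_info(c); p=np.array(i['R'])@np.array(X)+np.array(i['t']); s=p[:2]/p[2]
ValueError: time passes only in moves, steps and waits
```

```bash
python3 - <<'E'
s=open('h.py').read()
s=s.replace("def snap","import functools\n@functools.cache\ndef CI(c): return viewer.camera_info(c)\ndef snap",1).replace("i=viewer.camera_info(c)","i=CI(c)")
open('h.py','w').write(s)
f=open('fit.py').read()+'''
for u,v in((268,339),(405,367),(419,283),(287,257)):
    q=pix(u*.64,v*.64,145,'top')[:2]-[544.45,98.4];a=.2005
    print('corner in chest',(np.array([[np.cos(a),-np.sin(a)],[np.sin(a),np.cos(a)]])@q).round(1))
o=robot.observe();print(o['t'],o['joints'])
'''
open('fit.py','w').write(f)
E
python3 fit.py
```

```text
chest [ 5.44453080e+02  9.84126418e+01 -2.00551676e-01] [[3.3, -0.6], [2.6, 2.9], [-1.0, 3.7], [5.6, -0.2], [-2.1, -1.3], [-0.2, -0.2], [-1.5, -3.1], [-5.3, -0.1]]
bottle [[431.5, 400.3], [434.3, 402.7]]
flask [[580.6, 411.8], [582.9, 409.8]]
top 0.73 179.13946587537092 267.5341246290801 337
top 0.64 354.7824773413897 183.59516616314198 331
top 0.61 390.59712230215825 182.7841726618705 139
scene 0.78 135.0 256.1867321867322 407
scene 0.72 276.5389233540124 186.0162097258355 4997
scene 0.6 169.18324607329842 232.89528795811518 191
scene 0.17 120.43764172335601 220.2108843537415 441
['top', 'scene']
tag [ 5.95947661e+02 -2.79759599e+02  5.12720416e-02] 74.25 [np.int64(331), np.int64(191)]
corner in chest [-78.8 115. ]
corner in chest [ -74.2 -126. ]
corner in chest [  73.4 -118. ]
corner in chest [ 67.  116.4]
2.3 [ 1.08600298  0.46753036 -0.01159279  1.60271658  0.0059841   1.07141383
 -0.05630343]
```

```bash
cat >> h.py <<'E'
CX,CY,CA=543.5,97.5,-.2
def ch(x,y,z): c,s=np.cos(CA),np.sin(CA); return np.array([CX+c*x-s*y,CY+s*x+c*y,z])
def down(yaw,pos=None):
    "tool down with closing line along yaw+90deg; of the two choices take the smaller last-joint angle"
    c=[]
    for a in(yaw/2,yaw/2+np.pi/2):
        r=np.pi*np.array([np.cos(a),np.sin(a),0]); q=kin.ik(np.array(pos),r)
        if q is not None: c.append((abs(q[6]),tuple(r)))
    return np.array(min(c)[1])
def st(tag=''):
    o=robot.observe();print(tag,'t',round(o['t'],2),'tcp',o['tcp_pos'].round(1),'F',np.round(o['contact_force'],1),'gw',round(o['grip_width'],3),'gf',np.round(o['grip_force'],1));return o
def setdown(z0,dF=2.5,maxd=14):
    "lower in 1 mm steps until the wrist feels the support"
    p=np.array(robot.observe()['tcp_pos']);f0=robot.observe()['contact_force'][2]
    for k in range(maxd):
        p[2]-=1;robot.servo_line(p,feed=20);f=robot.observe()['contact_force'][2]
        if f-f0>dF: break
    print('contact after',k+1,'mm dF',round(f-f0,1));return p
E
python3 - <<'E'
from h import *
b=np.array([433,401.5]);R=down(CA,(*b,200));print('R',R)
robot.movep(np.array([430,-100,330]),down(CA,(430,-100,330)));st()
grip(.75)
robot.movep(np.array([*b,200]),R);st('above')
robot.servo_line(np.array([*b,89]),feed=150)
grip(0,18);st('grip')
robot.servo_line(np.array([*b,275]),feed=200)
st('up');snap('scene','s1.png')
E
```

```text
R [0.31363593 3.12589778 0.        ]
 t 4.19 tcp [ 430.  -100.8  329.9] F [ 0.8  0.1 -0.5] gw 1.001 gf 0.0
above t 6.58 tcp [433.9 400.6 200. ] F [-0.2 -1.  -0.5] gw 0.746 gf 0.0
grip t 8.19 tcp [433.  401.6  89. ] F [-0.5  0.8  0.4] gw 0.282 gf 18.0
up t 9.28 tcp [432.7 400.7 273.7] F [-0.3 -0.6 -2.8] gw 0.283 gf 18.0
```

```bash
cat > place.py <<'E'
from h import *
def place(y,zt,R,rel):
    p=ch(-8,y,zt+8)
    robot.movep(np.array([p[0],p[1],275]),R); robot.hold(.15)
    robot.servo_line(np.array([p[0],p[1],p[2]+25]),feed=130)
    robot.servo_line(np.array([p[0],p[1],p[2]+5]),feed=40)
    robot.hold(.2); setdown(0,1.5); st('down')
    grip(rel); st('released')
    q=robot.observe()['tcp_pos'];robot.servo_line(np.array([q[0],q[1],275]),feed=200)
E
python3 - <<'E'
from place import *
place(-57.5,89,np.array(robot.observe()['tcp_rot']),.5)
f=np.array([582,411]);R=down(CA,(*f,250))
grip(.8);robot.movep(np.array([*f,220]),R)
snap('top','t1.png')
robot.servo_line(np.array([*f,76]),feed=150)
grip(0,18);st('grip')
robot.servo_line(np.array([*f,275]),feed=200);st('up')
im=cv2.imread('pics/t1.png')[130:250,80:320];cv2.imwrite('pics/v4.png',cv2.resize(im,(800,400),interpolation=cv2.INTER_CUBIC))
E
```

```text
contact after 6 mm dF 9.2
down t 14.53 tcp [524.6  43.   97. ] F [-2.3 -1.   5.6] gw 0.279 gf 18.0
released t 15.02 tcp [524.4  42.8  96.1] F [ 0.4  0.9 -1.5] gw 0.498 gf 0.0
grip t 19.9 tcp [582.  410.9  76. ] F [-0.7 -1.2  1.6] gw 0.345 gf 18.0
up t 21.04 tcp [581.7 410.3 273.4] F [-0.1  0.2 -2. ] gw 0.347 gf 18.0
```

View pics/v4.png

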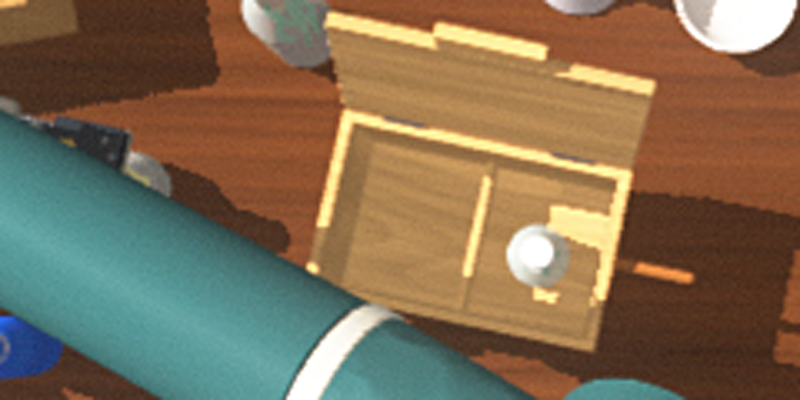

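The bottle is standing upright in the right compartment, at crop pixel (538,250). Next, the flask goes in the left one.

```bash
sed -i 's/p\[2\]-=1;/p[2]-=.5;/; s/maxd=14/maxd=28/' h.py
python3 - <<'E'
from place import *
place(57.5,76,np.array(robot.observe()['tcp_rot']),.56)
q=robot.observe()['tcp_pos'];robot.servo_line(np.array([q[0]-40,q[1],370]),feed=250)
grip(0,20)
snap('top','t2.png');snap('scene','s2.png')
for c in('scene','top'):print(c,pin('lid_edge',c)[:2])
st()
im=cv2.imread('pics/s2.png')[120:240,180:380];cv2.imwrite('pics/v5.png',cv2.resize(im,(800,480),interpolation=cv2.INTER_CUBIC))
E
```

```text
contact after 11 mm dF 2.6
down t 27.23 tcp [547.3 155.6  84. ] F [-1.7 -1.1  0.5] gw 0.347 gf 18.0
released t 27.7 tcp [547.3 155.6  83.7] F [ 0.1 -0.4 -0.2] gw 0.561 gf 0.0
scene [(array([671.2,  76.3, 281.9]), 0.66, array([289., 168.])), (array([ 430.4, -292.3,   -2.3]), 0.6, array([157., 215.]))]
top [(array([730.7, 264.2,  -0.9]), 0.63, array([171., 139.])), (array([669.7,  71.3, 284.8]), 0.62, array([228., 142.]))]
 t 30.42 tcp [506.8 155.1 370. ] F [-0.4 -0.  -1.2] gw 0.003 gf 0.0
```

View pics/v5.png

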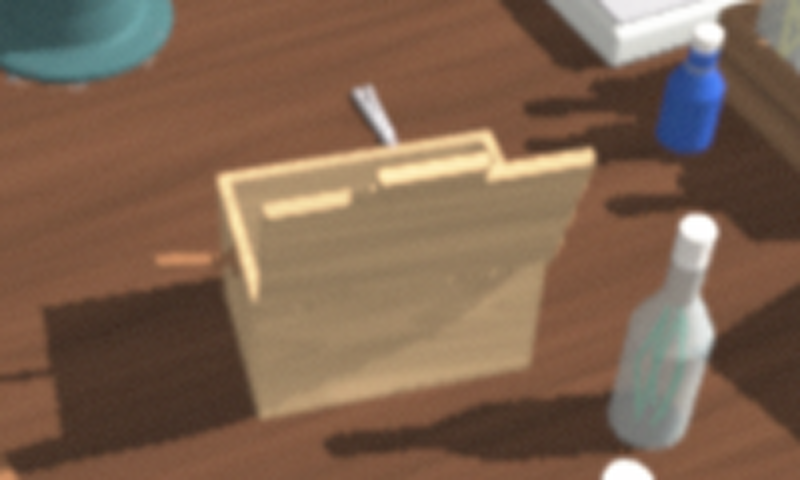

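Run:
```python
from h import *
def tcp(th):
    s,c=np.sin(th),np.cos(th)
    if th>np.pi/2: return ch(75-169*c+12*s+10,0,145+169*s+12*c-25)
    return ch(75-144*c+12*s+10,0,145+144*s+12*c)
s=tcp(1.95);R=np.array(robot.observe()['tcp_rot']);e=s+(ch(25,0,0)-ch(0,0,0))
robot.movep(np.array([e[0],e[1],375]),R)
robot.servo_line(e,feed=200);st('behind')
for th in list(np.linspace(1.9,.3,11)):
    robot.servo_line(tcp(th),feed=110);o=robot.observe();F=np.array(o['contact_force']);print(round(th,2),F.round(1),round(o['t'],2))
    if np.linalg.norm(F)>25: print('STOP');break
else:
    for th in(.2,.1,.04,.0):
        robot.servo_line(tcp(th),feed=45);o=robot.observe();F=np.array(o['contact_force']);print(th,F.round(1),round(o['t'],2))
    p=tcp(0.)
    for k in range(8):
        if F[2]>12: break
        p[2]-=.7;robot.servo_line(p,feed=20);F=np.array(robot.observe()['contact_force'])
    st('pressed')
```

```text
behind t 32.02 tcp [723.7  61.5 274.4] F [ 0.5 -1.1 -0.2] gw 0.006 gf 0.0
1.9 [ 0.3  0.  -0.2] 32.47
1.74 [ 0.1  0.1 -0.2] 32.87
1.58 [0.2 0.3 0.6] 33.27
1.42 [-0.3 -0.5  0.1] 33.62
1.26 [ 0.5 -0.1  0.2] 33.98
1.1 [ 0.5 -0.4 -0.4] 34.34
0.94 [ 0.6 -0.3  0.4] 34.7
0.78 [-0.7  0.3 -0.2] 35.06
0.62 [ 0.6  0.2 -0.1] 35.42
0.46 [ 0.5 -0.2  0.9] 35.77
0.3 [0.5 0.  0.4] 36.13
0.2 [-0.  -0.5 -0.1] 36.61
0.1 [-0.4  0.3  0.7] 37.08
0.04 [ 0.3 -0.4  0.1] 37.42
0.0 [-0.1 -1.2  5.3] 37.7
pressed t 38.2 tcp [486.3 109.5 157.3] F [-3.8 -2.4 17.8] gw 0.005 gf 8.7
```

Run:
```python
from h import *
p=robot.observe()['tcp_pos'];robot.servo_line(np.array([p[0],p[1],260]),feed=200)
t=(596,-280)
robot.movep(np.array([500,-160,290]),down(-.05,(500,-160,290)))
grip(.45,25);st()
a=snap('top');b=snap('scene')
for c in('scene','top'):print(c,pin('lid_edge',c)[:2],pin('tag_top',c)[:3])
A=cv2.resize(a[130:250,190:390],(800,480),interpolation=cv2.INTER_CUBIC)[:,:,::-1]
B=cv2.resize(b[130:290,130:330],(400,320))[:,:,::-1]
cv2.imwrite('pics/v6.png',A);cv2.imwrite('pics/v7.png',cv2.resize(b[130:290,120:320],(800,590),interpolation=cv2.INTER_CUBIC)[:,:,::-1])
```

```text
t 40.67 tcp [ 500.  -160.1  290. ] F [-0.2 -1.2  0.2] gw 0.45 gf 0.0
scene [(array([471.8, 112.4, 151. ]), 0.68, array([268., 157.]))] [(array([ 604.3, -385.5,  105.4]), 0.82, array([133., 244.])), (array([ 596. , -281.9,  142. ]), 0.64, array([165., 222.]))]
top [(array([467.6, 108.3, 159.7]), 0.77, array([215., 226.]))] [(array([ 598.4, -283.5,  144.6]), 0.66, array([360., 181.])), (array([ 609.5, -394.3,  107.4]), 0.59, array([396., 179.])), (array([618.3,  83.3, 148.3]), 0.3, array([226., 171.]))]
```

View pics/v7.png

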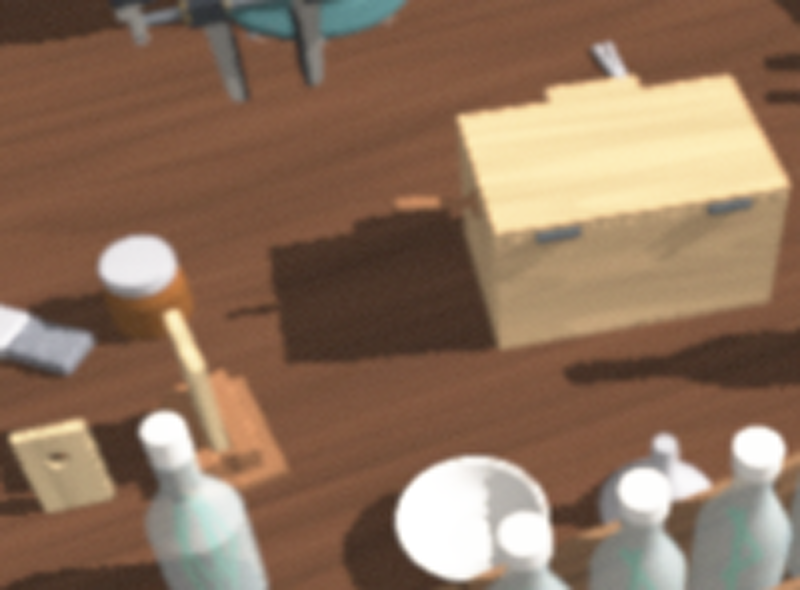

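The lid is closed: its edge was measured at z ≈ 155 against 157 expected. Next is the tag.

Run:
```python
from h import *
R=down(.05,(597,-281,200))
robot.movep(np.array([597,-281,200]),R)
robot.servo_line(np.array([597,-281,120.]),feed=120)
grip(0,25);st('grip')
robot.servo_line(np.array([597,-281,215.]),feed=150);st('up')
p=ch(0,-215,160);R2=down(CA,p);print(R,R2)
robot.movep(p,R2);robot.hold(.2);st('pre')
a=snap('top');b=snap('scene')
for c,im in(('scene',b),('top',a)):
    viewer.read_camera(c)
    for n in('tag_hole','tag_top','chest_peg_tip'):
        print(c,n,[(list(map(float,x)),y) for x,y,_ in pin(n,c)[:3]])
A=cv2.resize(a[175:255,260:340],(400,400),interpolation=cv2.INTER_CUBIC)
B=cv2.resize(b[150:230,170:250],(400,400),interpolation=cv2.INTER_CUBIC)
cv2.imwrite('pics/v8.png',np.hstack([A,B])[:,:,::-1])
```

```text
grip t 44.6 tcp [ 597.1 -281.1  120.3] F [ 0.1 -0.7  1.9] gw 0.103 gf 25.0
up t 45.38 tcp [ 596.3 -280.9  213.9] F [ 0.1  0.7 -1.7] gw 0.107 gf 25.0
[3.14061096 0.07853164 0.        ] [0.31363593 3.12589778 0.        ]
pre t 47.56 tcp [ 500.9 -113.3  160. ] F [-0.9  0.6 -0.9] gw 0.106 gf 25.0
scene tag_hole [([610.3, -392.1, 68.1], 0.77), ([495.9, -110.7, 138.9], 0.45)]
scene tag_top [([608.3, -389.7, 106.7], 0.55), ([499.8, -111.8, 180.1], 0.5)]
scene chest_peg_tip [([509.4, -80.5, 133.1], 0.81)]
top tag_hole [([605.1, -393.1, 69.4], 0.48), ([393.9, -425.0, 3.5], 0.2)]
top tag_top [([607.3, -389.5, 106.1], 0.5), ([324.9, 221.5, 1.5], 0.42)]
top chest_peg_tip [([504.2, -84.8, 140.8], 0.64)]
```

View pics/v8.png

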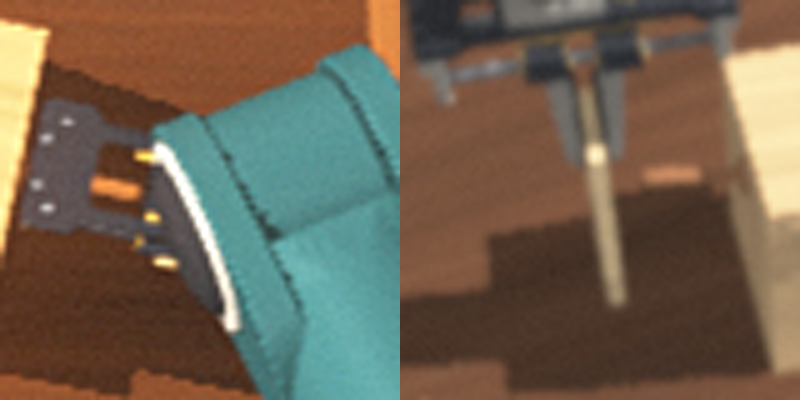

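Run:
```python
from h import *
f0=np.array(robot.observe()['contact_force'])
ok=True
for y in(-205,-195,-190,-185,-180,-175,-170,-165,-160,-155):
    z=132-(y+185)*14/65+20.3
    robot.servo_line(ch(0,y,z),feed=45);F=np.array(robot.observe()['contact_force'])-f0
    print(y,F.round(1))
    if np.linalg.norm(F)>8: ok=False;print('STOP');break
st('in');b=snap('scene');a=snap('top')
A=cv2.resize(a[175:255,260:340],(400,400),interpolation=cv2.INTER_CUBIC)
B=cv2.resize(b[150:230,170:250],(400,400),interpolation=cv2.INTER_CUBIC)
cv2.imwrite('pics/v9.png',np.hstack([A,B])[:,:,::-1])
```

```text
-205 [-0.1  0.2  0.8]
-195 [0.4 1.6 0. ]
-190 [0.4 0.3 0.1]
-185 [ 0.1 -0.2  0.8]
-180 [-0.6 -0.6  1.2]
-175 [0.1 0.1 1. ]
-170 [-0.5  0.4  0.7]
-165 [0.3 0.1 0.8]
-160 [1.  0.7 0.1]
-155 [ 0.  -0.2  1. ]
in t 50.95 tcp [512.7 -54.  145.8] F [ 0.  -0.7 -0.3] gw 0.105 gf 25.0
```

View pics/v9.png

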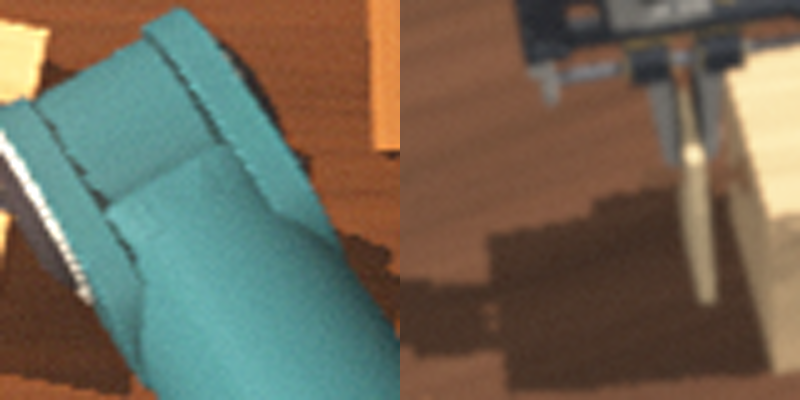

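Run:
```python
from h import *
p=np.array(robot.observe()['tcp_pos']);p[:2]=ch(0,-155,0)[:2];f0=robot.observe()['contact_force'][2]
for k in range(14):
    p[2]-=1;robot.servo_line(p,feed=25);f=robot.observe()['contact_force'][2]
    if f-f0>2: break
print('lowered',k+1,'dF',f-f0);st()
```

```text
lowered 7 dF 7.651005995932699
 t 52.8 tcp [513.  -54.4 139.5] F [-2.1  0.3  7.2] gw 0.108 gf 25.0
```

The tag touched the peg after 7 mm of lowering, as expected, so it is hooked. I release it with a small opening.

Run:
```python
from h import *
p=np.array(robot.observe()['tcp_pos']);p[2]+=.7;robot.servo_line(p,feed=20)
grip(.23);st('rel')
robot.servo_line(p+[0,0,40],feed=60);robot.servo_line(p+[0,0,130],feed=150);st('up')
robot.movep(np.array([420,-230,300]),np.array(robot.observe()['tcp_rot']));st()
b=snap('scene');print(pin('tag_hole','scene')[:3]);a=snap('top');print(pin('tag_hole','top')[:3])
cv2.imwrite('pics/v10.png',np.hstack([cv2.resize(a[160:260,180:330],(400,560),interpolation=cv2.INTER_CUBIC),cv2.resize(b[140:280,130:230],(400,560),interpolation=cv2.INTER_CUBIC)])[:,:,::-1])
```

```text
rel t 53.42 tcp [513.  -54.4 140.2] F [-0.8  0.2  0.5] gw 0.231 gf 0.0
up t 54.99 tcp [512.4 -54.7 269.5] F [-0.9  0.  -0.7] gw 0.229 gf 0.0
 t 55.81 tcp [ 420.2 -229.   299.6] F [-0.2  0.7 -0. ] gw 0.233 gf 0.0
[(array([510.6, -54.6, 119.7]), 0.58, array([227., 185.])), (array([ 612.1, -392. ,   67.3]), 0.56, array([134., 254.]))]
[(array([ 608.1, -391.4,   72. ]), 0.69, array([390., 181.])), (array([511.9, -57.3, 123.3]), 0.47, array([276., 211.])), (array([7.958e+02, 1.070e+01, 7.000e-01]), 0.16, array([253., 121.]))]
```

View pics/v10.png

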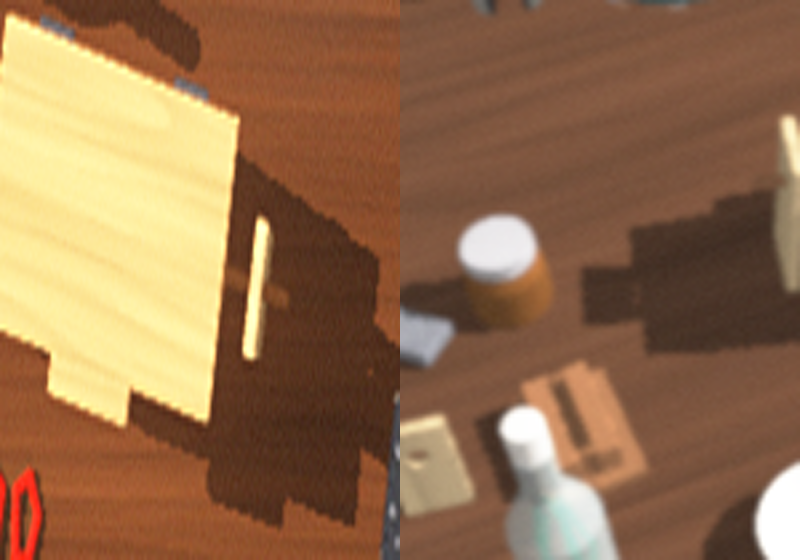

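The picture shows the tag hanging on the peg, which pokes through on both sides at crop (230–285,290). The lid is closed and the stand is empty, so I hand in.

```bash
python3 -c "
from cell import robot
print(robot.job_done())"
```

```text
the job is handed in; nothing more can be done
None
```

The job is handed in at about 56 s of the 72 s allowed: the bottle is in the right compartment and the flask in the left, the lid is closed, and the tag hangs on the peg; the bottle, lid and tag were confirmed in pictures, the flask only by its gentle touchdown.

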